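# Find the hidden catch and spring the tilt-out bin

### The job

The grey tilt-out bin in the white storage unit is held shut by a concealed catch: a sunken push pad in the flat grey panel on top of the unit, of the same plastic and hard to see. With closed fingertips feel along the panel until you find the pad, press it all the way in so that the bin tips out, then take the hand away. Nothing is to be grasped: do not touch the bin itself, and leave the bulb case, the two footpegs and the wrench where they are.

Things in the scene. Friction and masses are not known exactly. Their poses are not given: they have to be found in the camera images.
- unit: white plastic storage unit, fixed, 150 mm deep (x), 412 mm long (y), 164 mm high; origin at the centre of its underside, z up, front with the bin facing its -x. Its flat top lies 150 mm above the underside: a grey panel 120 mm deep between flush white strips, open for 200 mm of length (y = -100 to +100 mm); beyond, at each end, a white cap stands 14 mm above it.
- panel_mid (a point): the middle of the top panel, on its surface, with the unit's axes. It is NOT the catch: the pad's centre lies on the panel's long centre line (x = 0), anywhere from y = -50 to +50 mm of here, different every time, and is not reported: feel for it (or see its thin outline).
- catch (a joint): push of the grey pad, m: 0 = out, 0.007 = fully home. Pad 61 (x) by 41 mm (y) in a 64 x 44 mm opening; its face is 2 mm below the panel at rest, 9 mm when home, so the fingertip must fit wholly inside the opening. It gives at about 3 to 6 N, has no spring, and stays where pushed; the panel around is rigid. Pushing it tips the bin in proportion.
- bin (a joint): tilt of the bin, rad: 0 = shut, about 0.30 = tipped out, top towards the unit's -x. It is geared to the catch (about 0.043 rad per mm) and stays with it.
- bin_lip (a point): middle of the front edge of the bin's pull lip, on the front face of the grey bin (392 mm wide, 112 mm high), 110 mm above the work surface and 13 mm in front of the unit's front when shut; when tipped out it stands about 43 mm in front. It is not to be touched.
- bulb_case: clear case with a glass bulb, 44 x 44 mm, 52 mm high, standing loose on the end cap at the unit's +y end; origin at the centre of its underside. Leave it alone.
- peg_a: black rubber footpeg, about 115 x 26 x 24 mm, lying loose on the work surface beyond the unit's -y end; origin under the middle of the rubber. Leave it alone.
- peg_b: the second black footpeg, same as the first, beside it. Leave it alone.
- wrench: steel combination wrench, 160 mm long along its x, 25 mm wide, 9 mm thick, ring at +x, open jaw at -x, origin under its middle, lying loose on the work surface behind the unit (its +x side). Leave it alone.

How it is judged:
By the outcome, as a careful person would: the job done as asked, in the order asked, and still so for the second after the job is handed in, with the robot touching nothing.
It also fails if it takes over 64 s, if anything falls off the work surface, if the arm or the gripper's body presses on something with over 40 N, if the wrist force passes 120 N, or if a joint passes its speed limit or range.

### The arm

A 6-joint arm with a two-finger parallel gripper is mounted at the origin on the work surface. World frame = base frame: x ahead of the robot, y to its left, z up, the work surface at z = 0. Lengths are in m, angles in rad, forces in N, time in s.
With the tool pointing down it reaches from about 0.325 to 0.9 m from the base axis. Payload 6.1 kg.
Tool frame: the origin (TCP) lies at the very end of the fingers, on their centre line; the grasp point (between the pads) lies 19 mm behind it; y points along the fingers, z is the direction in which the jaws open and shut, and the axes are right-handed (so a half turn about y gives the same grasp; the last joint's range is limited). The gripper opens to 87 mm and grips with 3 to 60 N. Pads are 19 mm wide; open, the fingers measure 117 mm over their backs; the gripper's body (75 mm by 190 mm) begins 51 mm behind the grasp point.
Start: joints at [-1.284, 0.22, 1.526, -0, 1.395, -0.126], TCP at [0.251, -0.572, 0.223] pointing down, gripper open.
Joint ranges: [-2.98, 2.98], [-0.91, 2.08], [0.09, 2.57], [-1.24, 4.39], [0.2, 2.65], [-2.68, 2.68]. Speed limits (rad/s): [2.57, 2.57, 3.01, 3.14, 3.14, 3.14].

### API

Orientations are given as a 3x3 rotation matrix whose columns are the frame's x, y, z axes.
In Python, from cell import arm, imaging gives the robot as it stands.
- The arm moves only by the tool jog_arm, never from a script. Its argument "targets" is a list of rows, each a list of 2 entries, a list of its own where there are three numbers: the shift along the tool's x, y, z in mm, then the turn about the tool's y in rad. A call has 1 to 20 rows; each row shifts and turns the commanded pose from where the row before left it, along the tool's axes as they then stand; what a row does not reach is not made up. A row lasts 1/8 s, in which the tool goes at most 62.5 mm and 10.7 degrees, less where a joint would pass 70% of its speed; a pose out of reach is approached as far as the arm can. A call is refused whole if a number of a shift passes 62.5 or a number of a turn 0.188, either way. A call with a gripper value outside its range is refused whole. "gripper" is the opening, from 0 (shut) to 1 (fully open), set as the call begins (left out, the last holds). The fingers move at their own pace and stop on an object; "grip_force" is the grip in N (left out, the last holds). Time passes only in rows, so rows that do not move let the fingers close. It gives the time, the measured TCP pose, the force and the opening at its end, in the units of the state.
- arm.get_state(): the state, without advancing time (a new reading comes with each control period).
- imaging.read_camera(name): name is "side" or "top"; returns a dict with "frame" (384x512x3 uint8, blue, green, red), "fx", "fy", "cx", "cy" (pixels), "cam_to_world" (4x4, takes a point from camera to world coordinates). Camera axes: x right, y down, z forward; pixel columns grow to the right and rows downward; lengths in m; the calibration is good to about 2 mm. A picture is of the moment at which its call begins. There is no depth.
- arm.hand_in(): hands the job in, once; it reports no verdict.
The state is a dict: "clock": time; "joint_pos": joint angles; "joint_vel": joint speeds; "joint_efforts": joint torques, N m; "tcp_pos": TCP position; "eef_rot": TCP orientation; "wrist_force": force on the tool from outside, world axes, zero at the start; "ft_torque": the same for the moment, N m; "width": finger opening in m.
Only numpy, scipy, OpenCV 4.12 (cv2) and the standard library are available. Lean on these libraries where they do the work, as an engineer would, in place of code of your own. Each camera call takes 0.05 s, during which the arm holds its last target.

## Working session

There is one attempt and no reset: what is moved stays moved. The work goes in short steps, Python scripts to look and compute and a tool call to move; the robot and the scene stay as the last step left them, time stands still between calls to the robot, and variables do not carry over. Pictures are saved under pics/ and viewed, and the job is handed in when it is done.

Besides the shell and the picture viewer there is one more tool, called after "Emit:" as a command line: name --argument value ..., lists and objects as JSON in quotes. jog_arm: Moves the arm, as the interface text tells. Its arguments: {"type":"object","properties":{"targets":{"type":"array"},"gripper":{"type":"number"},"grip_force":{"type":"number"}},"required":["targets"]}

```bash
ls; mkdir -p pics
python3 - <<'E'
from cell import arm, imaging
import cv2, numpy as np
np.set_printoptions(precision=4,suppress=True)
s=arm.get_state(); print(s)
for n in("side","top"):
    c=imaging.read_camera(n); cv2.imwrite(f"pics/{n}0.png",c["frame"]); np.savez(f"{n}0.npz",**c)
    print(n,c["fx"],c["fy"],c["cx"],c["cy"]);print(c["cam_to_world"])
E
```

```text
pics
{'clock': 0.0, 'joint_pos': array([-1.2841,  0.2213,  1.5276,  0.    ,  1.3947, -0.1261]), 'joint_vel': array([-0.001 , -0.0003,  0.0009,  0.0025, -0.0006,  0.0013]), 'joint_efforts': array([  0.0005, -49.4616, -38.7366,   0.0701,   0.0572,  -0.0002]), 'tcp_pos': array([ 0.2506, -0.5719,  0.2214]), 'eef_rot': array([[-0.916 , -0.0005,  0.4012],
       [-0.4012,  0.0019, -0.916 ],
       [-0.0003, -1.    , -0.002 ]]), 'wrist_force': array([ 0.4304,  0.4643, -0.5483]), 'ft_torque': array([-0.0111,  0.0033,  0.0343]), 'width': 0.08686273431572461}
side 412.2610825705411 412.2610825705411 251.3974988837116 187.2750608062432
[[-0.8812  0.4488 -0.1484  0.7303]
 [ 0.4726  0.8296 -0.2974  0.214 ]
 [-0.0104 -0.3323 -0.9431  0.9979]
 [ 0.      0.      0.      1.    ]]
top 377.53225744099063 377.53225744099063 258.80856419306605 188.00145539190407
[[-0.0106 -0.9892  0.1465  0.4245]
 [-0.9997  0.0138  0.0204 -0.0592]
 [-0.0222 -0.1463 -0.989   1.1529]
 [ 0.      0.      0.      1.    ]]
```

View pics/side0.png

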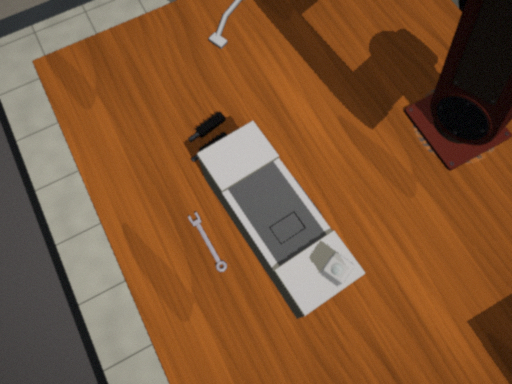

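View pics/top0.png

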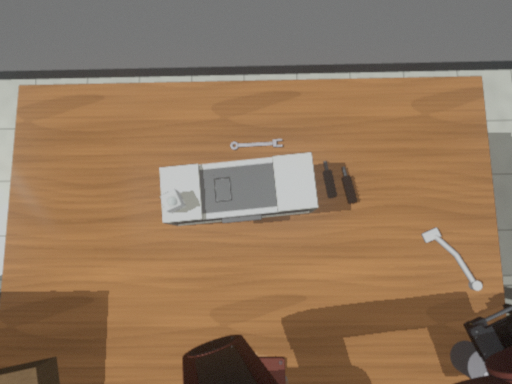

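The side view shows the unit with a thin outline in the grey panel at about (288,228). The same outline is at about (223,189) in the top view, towards the bulb case end. I'll enlarge both and measure.

Run:
```python
import cv2, numpy as np
a=cv2.imread("pics/side0.png")[150:275,215:345]; b=cv2.imread("pics/top0.png")[145:230,150:325]
def enh(i,k):
    i=cv2.resize(i,None,fx=k,fy=k,interpolation=cv2.INTER_CUBIC); return np.clip(i.astype(float)*1.6,0,255).astype(np.uint8)
cv2.imwrite("pics/side0z.png",enh(a,4)); cv2.imwrite("pics/top0z.png",enh(b,4))
```

```text
(no output)
```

View pics/side0z.png

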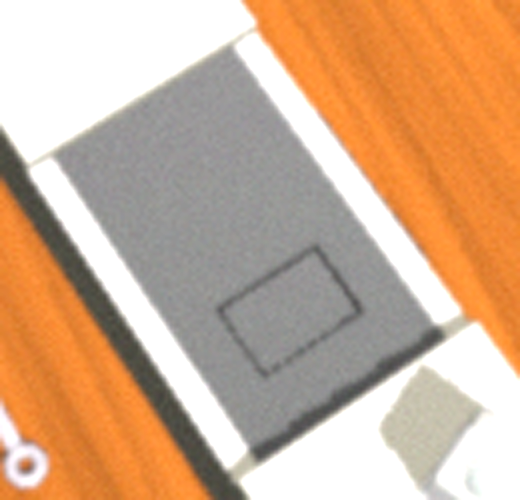

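View pics/top0z.png

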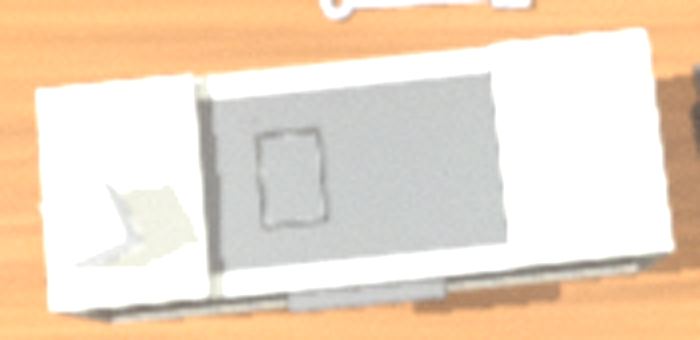

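In both views one rectangular outline is clear. In the side crop its corners are (219,309), (318,246), (361,312) and (266,375). In the top crop they are about (258,133), (319,129), (327,219) and (264,228). I'll cast rays onto z=0.15.

```bash
cat > h.py <<'E'
import numpy as np
def cast(n,px,z,f="0"):
    c=np.load(f"{n}{f}.npz"); T=c["cam_to_world"]; px=np.atleast_2d(px).astype(float)
    d=np.c_[(px[:,0]-c["cx"])/c["fx"],(px[:,1]-c["cy"])/c["fy"],np.ones(len(px))]@T[:3,:3].T
    t=T[:3,3]; return t+d*((z-t[2])/d[:,2])[:,None]
E
python3 - <<'E'
from h import *
np.set_printoptions(precision=4,suppress=True)
def un(p,o): return (np.array(p)+.5)/4-.5+np.array(o)
S=un([(219,309),(318,246),(361,312),(266,375)],(215,150)); T=un([(258,133),(319,129),(327,219),(264,228)],(150,145))
for n,P in(("side",S),("top",T)):
    w=cast(n,P,.15); print(n,w[:,:2],w.mean(0)); print([np.linalg.norm(w[i]-w[i-1]) for i in range(4)])
    for i in range(4):
        e=w[i]-w[i-1]; print(np.degrees(np.arctan2(e[1],e[0])))
# panel corners: side crop far-end (no occlusion); top
ps=cast("side",un([(58,155),(233,47)],(215,150)),.15); print("panel -y end side",ps)
pt=cast("top",un([(490,74),(507,241),(217,268),(213,101)],(150,145)),.15); print("panel top",pt)
# end caps, z=.164 outer corners of top view
ct=cast("top",un([(38,90),(50,311),(672,250),(647,30)],(150,145)),.164); print("cap",ct,ct.mean(0))
E
```

```text
side [[0.6053 0.0427]
 [0.5421 0.0376]
 [0.5404 0.0796]
 [0.6009 0.085 ]] [0.5722 0.0612 0.15  ]
[np.float64(0.04259524159072878), np.float64(0.06342078552267745), np.float64(0.04199750179919164), np.float64(0.060789604941651434)]
-84.04713546964331
-175.41201563054332
92.377709728079
5.169438630791963
top [[0.6024 0.082 ]
 [0.6045 0.0407]
 [0.5433 0.0353]
 [0.5378 0.0775]] [0.572  0.0589 0.15  ]
[np.float64(0.06478772742135025), np.float64(0.041365508168473175), np.float64(0.06150924719617553), np.float64(0.04261907912940148)]
3.950513607954866
-87.03042468921981
-174.94897495947893
97.42334173326782
panel -y end side [[ 0.6407 -0.0742  0.15  ]
 [ 0.5258 -0.0845  0.15  ]]
panel top [[ 0.6407 -0.0754  0.15  ]
 [ 0.5269 -0.0849  0.15  ]
 [ 0.5113  0.1088  0.15  ]
 [ 0.6249  0.1128  0.15  ]]
cap [[ 0.6314  0.2284  0.164 ]
 [ 0.4832  0.2163  0.164 ]
 [ 0.5182 -0.1924  0.164 ]
 [ 0.6661 -0.1807  0.164 ]] [0.5747 0.0179 0.164 ]
```

Emit:
jog_arm --targets '[[[0, -30, 0], 0], [[0, -30, 0], 0], [[0, 0, 0], -0.155], [[0, 0, 0], -0.155], [[0, 0, 0], -0.155], [[0, 0, 0], -0.155], [[0, 0, 0], -0.155], [[0, 0, 0], -0.155], [[0, 0, 0], -0.155], [[0, 0, 0], -0.155], [[0, 0, 0], 0]]' --gripper 0 --grip_force 10

```text
clock: 1.48
tcp_pos: [0.2506, -0.5723, 0.282]
eef_rot: [[0.081, -0.0, 0.997], [-0.997, 0.001, 0.081], [-0.001, -1.0, -0.0]]
wrist_force: [-0.2, 0.0, -0.2]
width: 0.0007
```

```bash
cat > m.py <<'E'
from cell import arm; import numpy as np
np.set_printoptions(precision=4,suppress=True)
s=arm.get_state(); R=s["eef_rot"]; g=np.array([0.572,0.060,0.150])
print(s["clock"],s["tcp_pos"],s["joint_pos"],s["width"],s["wrist_force"]); print("yaw z deg",np.degrees(np.arctan2(R[1,2],R[0,2])),"tooly",R[:,1])
print("to pad, tool mm",R.T@(g-s["tcp_pos"])*1000)
E
python3 m.py
```

```text
1.475 [ 0.2506 -0.5723  0.282 ] [-1.2841  0.1892  1.4517 -0.      1.5015 -1.3647] 0.0007321643533539943 [-0.1534  0.0388 -0.2443]
yaw z deg 4.618331701742831 tooly [-0.0003  0.0009 -1.    ]
to pad, tool mm [-604.2169  132.4744  371.2472]
```

Emit:
jog_arm --targets '[[[-20, 0, 12], 0], [[-38, 0, 23.5], 0], [[-38, 0, 23.5], 0], [[-38, 0, 23.5], 0], [[-38, 0, 23.5], 0], [[-38, 0, 23.5], 0], [[-38, 0, 23.5], 0], [[-38, 0, 23.5], 0], [[-38, 0, 23.5], 0], [[-38, 0, 23.5], 0], [[-38, 0, 23.5], 0], [[-38, 0, 23.5], 0], [[-38, 0, 23.5], 0], [[-38, 0, 23.5], 0], [[-38, 0, 23.5], 0], [[-38, 0, 23.5], 0], [[-14, 0, 7], 0], [[0, 0, 0], 0], [[0, 0, 0], 0]]'

```text
clock: 3.85
tcp_pos: [0.5711, 0.0588, 0.2825]
eef_rot: [[0.08, -0.0, 0.997], [-0.997, -0.001, 0.08], [0.001, -1.0, -0.0]]
wrist_force: [-0.2, -1.1, -0.2]
width: 0.0004
```

```bash
python3 m.py
python3 - <<'E'
from cell import imaging
import cv2,numpy as np
for n in("side","top"):
    c=imaging.read_camera(n); np.savez(f"{n}1.npz",**c); cv2.imwrite(f"pics/{n}1.png",c["frame"])
    f=c["frame"][100:300,150:400] if n=="side" else c["frame"][100:270,120:370]
    cv2.imwrite(f"pics/{n}1z.png",cv2.resize(f,None,fx=3,fy=3,interpolation=cv2.INTER_CUBIC))
E
```

```text
3.85 [0.5711 0.0588 0.2825] [-0.0343  0.0663  1.5857 -0.0006  1.4899 -0.1146] 0.0003952063133828474 [-0.1551 -1.1286 -0.1553]
yaw z deg 4.601085625492967 tooly [-0.0004 -0.0006 -1.    ]
to pad, tool mm [ -1.1735 132.4539   1.0184]
```

View pics/side1z.png

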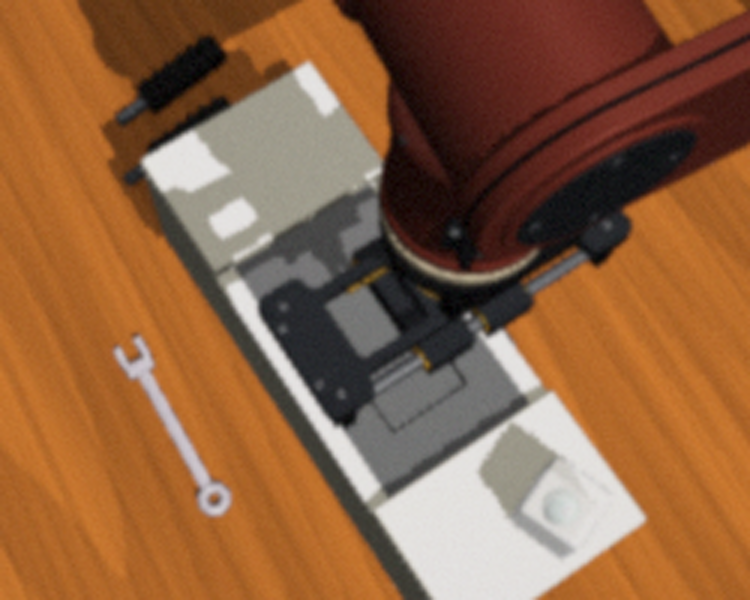

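View pics/top1z.png

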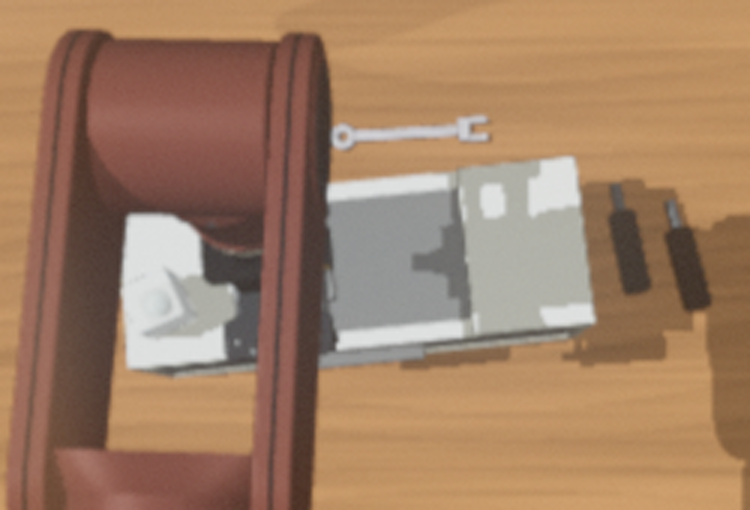

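The hand is above the outlined pad, its long side across the unit and clear of the bulb case. The case is at about (560,505) in the side crop, on the end cap. I'll go down to about 8 mm above the panel and then feel.

Emit:
jog_arm --targets '[[[-1, 10, 1], 0], [[0, 20, 0], 0], [[0, 20, 0], 0], [[0, 20, 0], 0], [[0, 20, 0], 0], [[0, 15, 0], 0], [[0, 10, 0], 0], [[0, 7, 0], 0], [[0, 2, 0], 0], [[0, 0, 0], 0], [[0, 0, 0], 0]]'

```text
clock: 5.32
tcp_pos: [0.5728, 0.061, 0.1592]
eef_rot: [[0.082, 0.001, 0.997], [-0.997, -0.0, 0.082], [0.0, -1.0, 0.001]]
wrist_force: [0.7, 0.7, 1.0]
width: 0.0005
```

```bash
python3 m.py
```

```text
5.325 [0.5728 0.061  0.1592] [-0.0309  0.1566  1.7219 -0.      1.262  -0.1128] 0.00048110203635809315 [0.6852 0.7491 0.9765]
yaw z deg 4.697145242668672 tooly [ 0.0011 -0.     -1.    ]
to pad, tool mm [ 0.8847  9.1666 -0.9175]
```

Emit:
jog_arm --targets '[[[0, 3, 0], 0], [[0, 3, 0], 0], [[0, 0, 0], 0], [[0, 1, 0], 0], [[0, 1, 0], 0], [[0, 0, 0], 0]]'

```text
clock: 6.08
tcp_pos: [0.5724, 0.061, 0.1504]
eef_rot: [[0.082, -0.0, 0.997], [-0.997, 0.0, 0.082], [-0.0, -1.0, -0.0]]
wrist_force: [0.0, -0.3, -0.1]
width: 0.0007
```

Emit:
jog_arm --targets '[[[0, 1, 0], 0], [[0, 0, 0], 0], [[0, 1, 0], 0], [[0, 0, 0], 0]]'

```text
clock: 6.58
tcp_pos: [0.5724, 0.061, 0.1485]
eef_rot: [[0.082, -0.0, 0.997], [-0.997, 0.0, 0.082], [-0.0, -1.0, -0.0]]
wrist_force: [0.1, -0.6, 0.0]
width: 0.0003
```

Emit:
jog_arm --targets '[[[0, 1, 0], 0], [[0, 0, 0], 0]]'

```text
clock: 6.82
tcp_pos: [0.5723, 0.061, 0.1474]
eef_rot: [[0.082, -0.0, 0.997], [-0.997, 0.0, 0.082], [-0.0, -1.0, -0.0]]
wrist_force: [0.1, 0.5, -0.2]
width: 0.0008
```

Emit:
jog_arm --targets '[[[0, 1, 0], 0], [[0, 0, 0], 0]]'

```text
clock: 7.08
tcp_pos: [0.5723, 0.061, 0.1464]
eef_rot: [[0.082, -0.0, 0.997], [-0.997, -0.0, 0.082], [-0.0, -1.0, -0.0]]
wrist_force: [0.5, -0.7, 0.2]
width: 0.0004
```

Emit:
jog_arm --targets '[[[0, 1, 0], 0], [[0, 0, 0], 0]]'

```text
clock: 7.32
tcp_pos: [0.5723, 0.061, 0.1454]
eef_rot: [[0.082, -0.0, 0.997], [-0.997, 0.0, 0.082], [-0.0, -1.0, -0.0]]
wrist_force: [-0.3, 0.9, 0.8]
width: 0.0006
```

Emit:
jog_arm --targets '[[[0, 1, 0], 0], [[0, 0, 0], 0]]'

```text
clock: 7.58
tcp_pos: [0.5723, 0.061, 0.1444]
eef_rot: [[0.082, -0.0, 0.997], [-0.997, -0.0, 0.082], [-0.0, -1.0, -0.0]]
wrist_force: [-0.0, -0.2, -0.3]
width: 0.0004
```

Emit:
jog_arm --targets '[[[0, 1, 0], 0], [[0, 0, 0], 0]]'

```text
clock: 7.82
tcp_pos: [0.5723, 0.061, 0.1434]
eef_rot: [[0.082, -0.0, 0.997], [-0.997, 0.0, 0.082], [-0.0, -1.0, -0.0]]
wrist_force: [-0.8, -0.5, 1.0]
width: 0.0001
```

There is still no clear force at z=0.143, below where the pad face should be. I'll look at the bin before going further.

```bash
cat > p.py <<'E'
import sys; from cell import imaging
import cv2,numpy as np
k=sys.argv[1]
for n in("side","top"):
    c=imaging.read_camera(n); np.savez(f"{n}{k}.npz",**c); cv2.imwrite(f"pics/{n}{k}.png",c["frame"])
    f=c["frame"][100:300,150:400] if n=="side" else c["frame"][130:270,120:370]
    cv2.imwrite(f"pics/{n}{k}z.png",cv2.resize(f,None,fx=3,fy=3,interpolation=cv2.INTER_CUBIC))
E
python3 p.py 2
```

```text
(no output)
```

View pics/side2z.png

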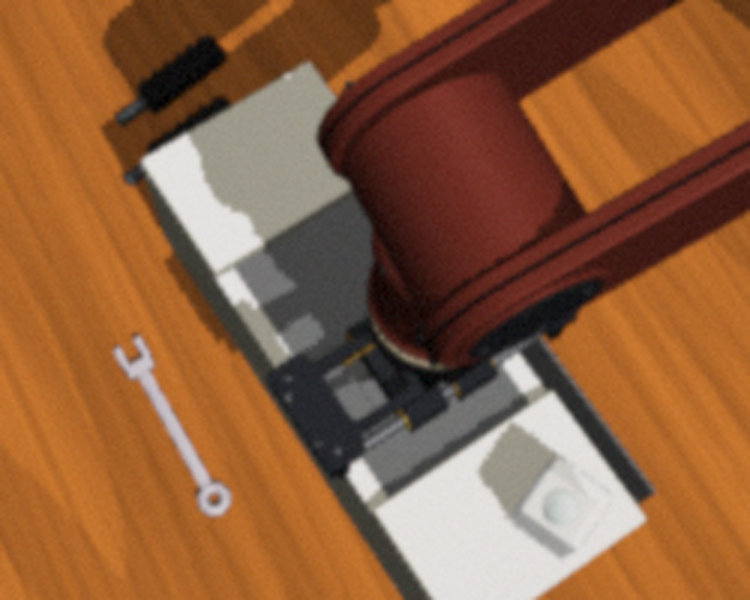

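View pics/top2z.png

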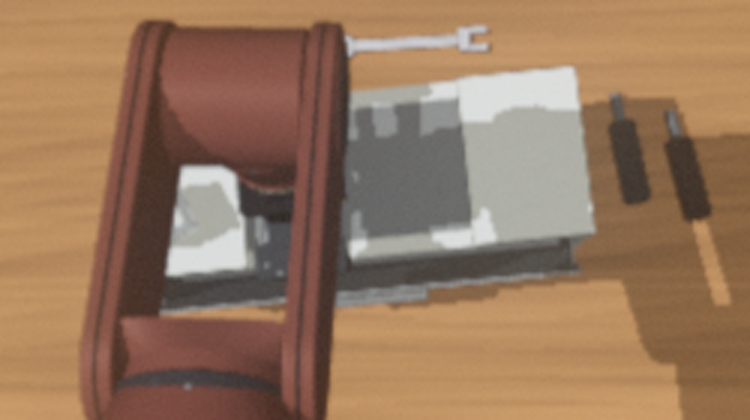

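Both views show the bin already tipping: there is a dark gap along the front, near (590,430) in the side crop and (450,260) in the top crop. So the pad is moving, and I'll press on to the hard stop.

Emit:
jog_arm --targets '[[[0, 1, 0], 0], [[0, 0, 0], 0]]'

```text
clock: 8.18
tcp_pos: [0.5723, 0.061, 0.1424]
eef_rot: [[0.082, -0.0, 0.997], [-0.997, 0.0, 0.082], [-0.0, -1.0, -0.0]]
wrist_force: [0.5, 0.3, 0.2]
width: 0.0003
```

Emit:
jog_arm --targets '[[[0, 1, 0], 0], [[0, 0, 0], 0]]'

```text
clock: 8.43
tcp_pos: [0.5724, 0.061, 0.1415]
eef_rot: [[0.082, -0.0, 0.997], [-0.997, -0.0, 0.082], [0.0, -1.0, -0.0]]
wrist_force: [-1.0, -0.8, 0.3]
width: 0.0004
```

Emit:
jog_arm --targets '[[[0, 1, 0], 0], [[0, 0, 0], 0]]'

```text
clock: 8.68
tcp_pos: [0.5725, 0.061, 0.1414]
eef_rot: [[0.082, 0.0, 0.997], [-0.997, -0.0, 0.082], [0.0, -1.0, 0.0]]
wrist_force: [-1.6, -1.1, 5.2]
width: 0.0006
```

Emit:
jog_arm --targets '[[[0, 0.7, 0], 0], [[0, 0, 0], 0]]'

```text
clock: 8.93
tcp_pos: [0.5725, 0.061, 0.1413]
eef_rot: [[0.082, 0.0, 0.997], [-0.997, -0.0, 0.082], [0.0, -1.0, 0.0]]
wrist_force: [-4.0, -0.6, 9.0]
width: 0.0008
```

Emit:
jog_arm --targets '[[[0, 0.7, 0], 0], [[0, 0, 0], 0]]'

```text
clock: 9.18
tcp_pos: [0.5725, 0.061, 0.1413]
eef_rot: [[0.082, 0.0, 0.997], [-0.997, -0.0, 0.082], [0.0, -1.0, 0.0]]
wrist_force: [-6.2, -0.8, 12.5]
width: 0.0008
```

The travel has stopped at z=0.1413, which is the nominal home depth, with 12.5 N on the pad. I'll press once more, then lift straight off.

Emit:
jog_arm --targets '[[[0, 1, 0], 0], [[0, 0, 0], 0]]'

```text
clock: 9.43
tcp_pos: [0.5726, 0.061, 0.1412]
eef_rot: [[0.082, 0.001, 0.997], [-0.997, -0.0, 0.082], [0.0, -1.0, 0.001]]
wrist_force: [-9.6, -1.0, 17.7]
width: 0.0007
```

Emit:
jog_arm --targets '[[[0, -2, 0], 0], [[0, -3, 0], 0], [[0, -10, 0], 0], [[0, -20, 0], 0], [[0, -30, 0], 0], [[0, -30, 0], 0], [[0, -30, 0], 0], [[0, -20, 0], 0], [[0, 0, 0], 0]]'

```text
clock: 10.55
tcp_pos: [0.5735, 0.061, 0.2857]
eef_rot: [[0.082, 0.004, 0.997], [-0.997, -0.0, 0.082], [0.0, -1.0, 0.004]]
wrist_force: [0.4, -0.1, -0.5]
width: 0.0007
```

Emit:
jog_arm --targets '[[[20, 0, -12], 0], [[38, 0, -23.5], 0], [[38, 0, -23.5], 0], [[38, 0, -23.5], 0], [[38, 0, -23.5], 0], [[38, 0, -23.5], 0], [[38, 0, -23.5], 0], [[38, 0, -23.5], 0], [[38, 0, -23.5], 0], [[38, 0, -23.5], 0], [[38, 0, -23.5], 0], [[38, 0, -23.5], 0], [[38, 0, -23.5], 0], [[38, 0, -23.5], 0], [[20, 0, -12], 0], [[0, 0, 0], 0], [[0, 0, 0], 0], [[0, 0, 0], 0]]'

```text
clock: 12.8
tcp_pos: [0.2886, -0.4971, 0.2832]
eef_rot: [[0.083, 0.0, 0.997], [-0.997, 0.0, 0.083], [-0.0, -1.0, 0.0]]
wrist_force: [-0.5, 0.2, -0.1]
width: 0.0001
```

```bash
python3 p.py 3; python3 m.py
```

```text
12.9 [ 0.2885 -0.4974  0.2834] [-1.1825  0.0674  1.5829  0.0002  1.491  -1.2658] 0.0005226268737763105 [ 0.7885 -0.4456 -0.1832]
yaw z deg 4.776829081372428 tooly [ 0.0003 -0.0002 -1.    ]
to pad, tool mm [-531.9292  133.3395  328.9011]
```

View pics/side3z.png

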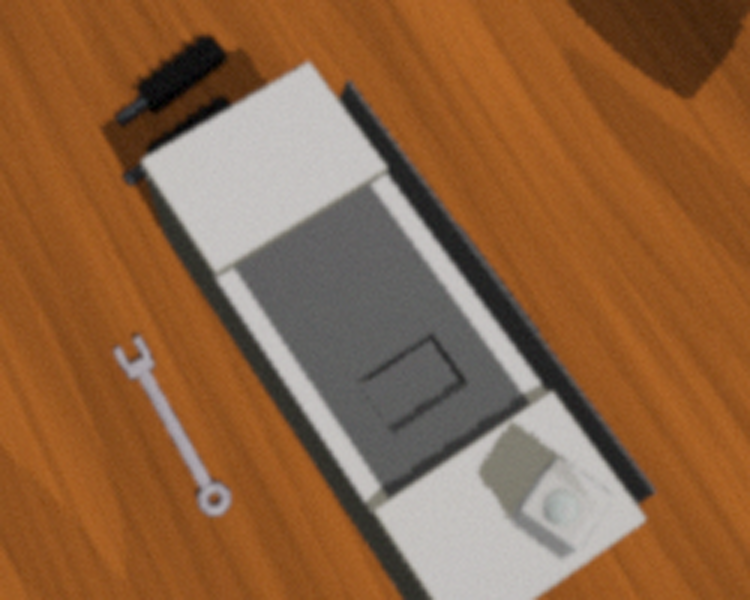

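View pics/top3z.png

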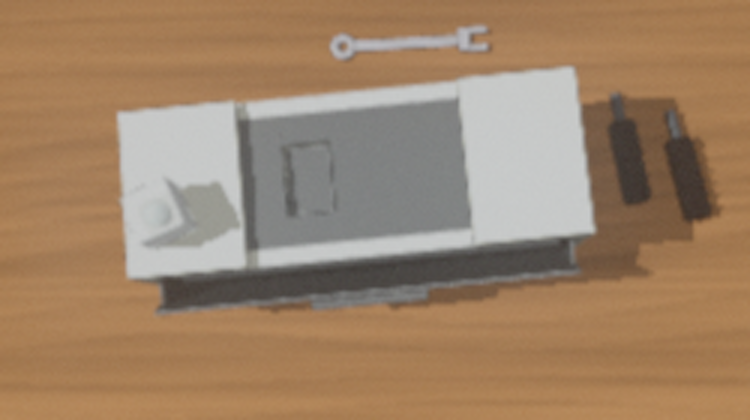

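The hand is away, the pad is sunk (thicker outline at (410,385) side, (310,180) top) and the bin stands out along the whole front. I'll check how far the lip has come out and whether anything else moved.

Run:
```python
from h import *
import cv2
np.set_printoptions(precision=4,suppress=True)
ux=np.array([.9966,.083]); c=np.array([.5747,.0179])
f=lambda p:((p[0][:2]-c)@ux)*1000+75
un=lambda p,k,o:(np.array(p)+.5)/k-.5+np.array(o)
print("lip before mm in front", -f(cast("top",[un((367,303),4,(150,145))],.11)))
for p in[(370,302),(370,305)]: print("lip after", -f(cast("top",[un(p,3,(120,130))],.103)))
for n,boxes in(("side",{"wrench":(180,205,55,75),"peg":(185,105,50,45),"bulb":(305,235,65,60)}),("top",{"wrench":(225,130,65,25),"pegs":(318,155,45,55),"bulb":(158,180,35,35)})):
    a=np.load(f"{n}0.npz")["frame"];b=np.load(f"{n}3.npz")["frame"]
    for k,(x,y,w,h) in boxes.items():
        A=np.float32(cv2.cvtColor(a[y:y+h,x:x+w],6));B=np.float32(cv2.cvtColor(b[y:y+h,x:x+w],6))
        print(n,k,"shift px",cv2.phaseCorrelate(A,B))
```

```text
lip before mm in front 10.66508982037297
lip after 38.03870405522531
lip after 40.78026374300083
side wrench shift px ((-0.06648232734640303, 0.46286287685740746), 1.00966966925727)
side peg shift px ((0.07080260967150664, 0.4324307219584078), 1.0284783187442357)
side bulb shift px ((0.1731057788693704, 0.021250436190829447), 0.9282707373301188)
top wrench shift px ((0.016422423594697477, 0.5469943662461354), 0.9844895731078254)
top pegs shift px ((0.47229340792065244, -0.005729762329782062), 0.9900640524758233)
top bulb shift px ((-0.01205432292361408, 0.019594083065985757), 1.0004917186581426)
```

```bash
python3 -c "
from cell import arm; print(arm.hand_in())"
```

```text
the job is handed in; nothing more can be done
None
```

The bin is tipped out and the job is handed in, with the hand well clear; the last picture was at 12.9 s.

- **Finding the pad:** I found the pad by its thin outline, which both cameras placed at about (0.572, 0.060), 42 mm towards +y from the panel's middle. I did not feel along the panel. I went straight down on the outline with closed fingers, the jaws across the unit.
- **Pressing:** I pushed in 1 mm steps to a hard stop at z = 0.141, the expected home depth. The force there rose to about 18 N with no further travel.
- **Bin:** In the last pictures it stands out along the whole front. The lip measures about 38–41 mm in front of the unit, up from about 11 mm (nominal 43 and 13). That is a move of 27–30 mm against the expected 30.
- **Other objects:** The bulb case, footpegs and wrench show no visible movement. The image comparison gave 0.2 px or less for the bulb case. It gave about 0.5 px for the pegs and wrench, which I put down to the method rather than real movement.
- **Disagreement:** I saw no clear 3–6 N while the pad was travelling. The force readings, taken at rest after each step, stayed within about 1 N until the stop. I confirmed the pad was moving from pictures of the bin tipping.

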